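# Lay out stool legs by length

### The arm

A 6-joint arm with a two-finger parallel gripper is mounted at the origin on a cart in front of the work surface, level with it; the furniture and walls round the work are solid. World frame = base frame: x ahead of the robot, y to its left, z up, the work surface at z = 0. Lengths are in m, angles in rad, forces in N, time in s.
With the tool pointing down it reaches from about 0.4 to 0.825 m from the base axis. Payload 7 kg.
Tool frame: the origin (TCP) lies midway between the tips of the shut fingers; the grasp point (between the pads) lies 19 mm behind it (manip.grip_depth is the distance from the TCP to the grasp point, in m); z points along the fingers, y is the direction in which the jaws open and shut (so a half turn about z gives the same grasp; the last joint's range is limited). The gripper opens to 85 mm and grips with 20 to 120 N. Pads are 22 mm wide; open, the fingers measure 114 mm over their backs; the gripper's body (76 mm by 85 mm) begins 54 mm behind the grasp point. The pads swing forward as they close: fully open they stand 13 mm farther back than shut.
Start: joints at [0.288, 0.359, 0.012, 0, -1.224, -0.288], TCP at [0.675, -0, 0.231] pointing down, gripper open.
Joint ranges: [-3.07, 3.07], [-1.43, 2.12], [-1.02, 1.25], [-3.03, 1.67], [-3.05, -0], [-3.03, 3.03]. Speed limits (rad/s): [2.39, 2.39, 3.01, 3.14, 3.14, 3.14].

### API

Orientations are given as a rotation vector (axis times angle).
In Python, from bench import manip gives the robot as it stands. The module is installed in compiled form; this text tells all that it offers.
- The arm moves only by the tool carry_out, never from a script. Its argument "plan" is text: rows parted by semicolons, each of 4 numbers parted by spaces: the shift along the tool's x, y, z in units of 40 mm (1.0 is 40 mm), then the turn about the tool's z in units of 10 degrees (1.0 is 10 degrees). A call has 1 to 20 rows; each row is the pose to reach, as a shift and turn from the pose commanded when the call began, along the tool's axes at that moment; what a row does not reach only later rows make up. A row lasts 1/8 s, in which the tool goes at most 62.5 mm and 10.7 degrees, less where a joint would pass 70% of its speed; a pose out of reach is approached as far as the arm can. A call with a gripper value outside its range is refused whole. "fingers" is the opening, from 0 (shut) to 1 (fully open), set as the call begins (left out, the last holds). The fingers move at their own pace and stop on an object; "newtons" is the grip in N (left out, the last holds). Time passes only in rows, so rows that repeat a pose let the fingers close. It gives the time, the measured TCP pose, the force and the opening at its end, in the units of the state.
- manip.read_state(): the state, without advancing time (a new reading comes with each control period).
- manip.camera(name): name is "scene" or "side" or "wrist"; returns (picture, depth): 384x512x3 uint8, blue, green, red; 384x512 float32, m along the optical axis (not along the pixel's ray), 0 where there is no reading.
- manip.calibration(name): a dict with "vfov" (degrees; the focal length in pixels is half the picture's height over the tangent of half this angle, whatever the lens; pixels are square), "cx", "cy" (the principal point, pixels), "k1" (the pictures are not rectified: a ray, as slopes to the right and down, at radius r is drawn at 1 + k1 r^2 times it, then the intrinsics apply), "R" (3x3) and "t" (3): a world point X has camera coordinates R X + t; the wrist camera has in their place "hand_eye" (4x4, takes a point from camera to tool coordinates, whose origin is the TCP and whose axes are the flange's). Camera axes: x right, y down, z forward; pixel columns grow to the right and rows downward; lengths in m; the calibration is good to about 2 mm. A picture is of the moment at which its call begins: read the wrist's pose just before it. calibration takes no time and is no camera call.
- manip.sign_off(): hands the job in, once; it reports no verdict.
The state is a dict: "t": time; "joints": joint angles; "dq": joint speeds; "tau": joint torques, N m; "tool_pos": TCP position; "tool_rot": TCP orientation; "contact_force": force on the tool from outside, world axes, zero at the start; "wrist_torque": the same for the moment, N m; "gripper_width": finger opening in m.
Only numpy, scipy, OpenCV 4.12 (cv2) and the standard library are available. Lean on these libraries where they do the work, as an engineer would, in place of code of your own. Each camera call takes 0.05 s, during which the arm holds its last target. There are 200 camera calls.

### The job

Lay the four square dark-wood stool legs on the four cork-topped rests, one to a rest, in order of length: the shortest on the rest next to the marking gauge, the longest on the rest next to the black bowl. Each leg lies straight along its rest, across both cork bearers, with the middle of its square part centred over the rest; the tenon may point either way. Leave the gauge and the bowl where they stand.

Things in the scene. Friction and masses are not known exactly. Their poses are not given: they have to be found in the camera images.
- leg_a: the shortest of four loose dark-wood stool legs, square section 30 x 30 mm, lying on its side on the bench; 93 mm long overall: square part 75 mm (its last 8 mm, the foot, stepped in to 24 mm) and at the other end a round tenon 18 mm thick, 18 mm long. Origin: on the axis, middle of the square part, 15 mm above the bench. x: along the leg to the tenon; y: level across. 0.08 to 0.18 kg.
- leg_b: the second shortest of four loose dark-wood stool legs, square section 30 x 30 mm, lying on its side on the bench; 118 mm long overall: square part 100 mm (its last 8 mm, the foot, stepped in to 24 mm) and at the other end a round tenon 18 mm thick, 18 mm long. Origin: on the axis, middle of the square part, 15 mm above the bench. x: along the leg to the tenon; y: level across. 0.08 to 0.18 kg.
- leg_c: the second longest of four loose dark-wood stool legs, square section 30 x 30 mm, lying on its side on the bench; 143 mm long overall: square part 125 mm (its last 8 mm, the foot, stepped in to 24 mm) and at the other end a round tenon 18 mm thick, 18 mm long. Origin: on the axis, middle of the square part, 15 mm above the bench. x: along the leg to the tenon; y: level across. 0.08 to 0.18 kg.
- leg_d: the longest of four loose dark-wood stool legs, square section 30 x 30 mm, lying on its side on the bench; 168 mm long overall: square part 150 mm (its last 8 mm, the foot, stepped in to 24 mm) and at the other end a round tenon 18 mm thick, 18 mm long. Origin: on the axis, middle of the square part, 15 mm above the bench. x: along the leg to the tenon; y: level across. 0.08 to 0.18 kg.
- rest_1: rest 1 of 4 alike in a row, 70 mm apart, fixed on a 150 x 275 x 12 mm plywood board: two cork-topped bearers, each 14 (x) x 46 (y) x 16 mm, centres 50 mm apart along x; a leg lies along x across both. Origin: midway between them, level with the cork, 28 mm above the bench. x: along a laid leg; y: along the row, from rest_4 (one end) to rest_1 (other end).
- rest_2: rest 2 of 4 alike in a row, 70 mm apart, fixed on a 150 x 275 x 12 mm plywood board: two cork-topped bearers, each 14 (x) x 46 (y) x 16 mm, centres 50 mm apart along x; a leg lies along x across both. Origin: midway between them, level with the cork, 28 mm above the bench. x: along a laid leg; y: along the row, from rest_4 (one end) to rest_1 (other end).
- rest_3: rest 3 of 4 alike in a row, 70 mm apart, fixed on a 150 x 275 x 12 mm plywood board: two cork-topped bearers, each 14 (x) x 46 (y) x 16 mm, centres 50 mm apart along x; a leg lies along x across both. Origin: midway between them, level with the cork, 28 mm above the bench. x: along a laid leg; y: along the row, from rest_4 (one end) to rest_1 (other end).
- rest_4: rest 4 of 4 alike in a row, 70 mm apart, fixed on a 150 x 275 x 12 mm plywood board: two cork-topped bearers, each 14 (x) x 46 (y) x 16 mm, centres 50 mm apart along x; a leg lies along x across both. Origin: midway between them, level with the cork, 28 mm above the bench. x: along a laid leg; y: along the row, from rest_4 (one end) to rest_1 (other end).
- gauge: wooden marking gauge, loose, on the bench just beyond one end of the row of rests (which end varies), about 95 mm from the nearest rest's centre. 200 mm beam along y, roughly parallel to a laid leg, 55 x 24 mm stock in the middle, thumbscrew on top, 70 mm tall; origin at the centre of its underside.
- bowl: small black round bowl, loose, 96 mm across, 56 mm tall, on the bench just beyond the other end of the row, about 95 mm from the nearest rest's centre; origin at the centre of its underside.
Things that resemble listed ones, but are neither listed nor needed, are in the scene too. What is shaped like the leg_b but grey or yellow is not meant.

How it is judged:
At the end, for the whole second after the job is handed in: From the gauge's end to the bowl's, the legs lie shortest to longest, one per rest: middle of the square part within 15 mm along and 12 mm across of the rest's centre, axis 15 +- 6 mm above the cork, within 0.2 rad of the rest's direction either way round; all released and at rest (((horizontal distance between gauge and rest_1 below 0.15 m and (x of leg_a in the frame of rest_1 between -0.015 and 0.015 m and y of leg_a in the frame of rest_1 between -0.012 and 0.012 m and z of leg_a in the frame of rest_1 between 0.009 and 0.021 m and angle between the x axis of leg_a and the x axis of rest_1, either way round below 0.2 rad) and (x of leg_b in the frame of rest_2 between -0.015 and 0.015 m and y of leg_b in the frame of rest_2 between -0.012 and 0.012 m and z of leg_b in the frame of rest_2 between 0.009 and 0.021 m and angle between the x axis of leg_b and the x axis of rest_2, either way round below 0.2 rad) and (x of leg_c in the frame of rest_3 between -0.015 and 0.015 m and y of leg_c in the frame of rest_3 between -0.012 and 0.012 m and z of leg_c in the frame of rest_3 between 0.009 and 0.021 m and angle between the x axis of leg_c and the x axis of rest_3, either way round below 0.2 rad) and (x of leg_d in the frame of rest_4 between -0.015 and 0.015 m and y of leg_d in the frame of rest_4 between -0.012 and 0.012 m and z of leg_d in the frame of rest_4 between 0.009 and 0.021 m and angle between the x axis of leg_d and the x axis of rest_4, either way round below 0.2 rad)) or (horizontal distance between gauge and rest_4 below 0.15 m and (x of leg_a in the frame of rest_4 between -0.015 and 0.015 m and y of leg_a in the frame of rest_4 between -0.012 and 0.012 m and z of leg_a in the frame of rest_4 between 0.009 and 0.021 m and angle between the x axis of leg_a and the x axis of rest_4, either way round below 0.2 rad) and (x of leg_b in the frame of rest_3 between -0.015 and 0.015 m and y of leg_b in the frame of rest_3 between -0.012 and 0.012 m and z of leg_b in the frame of rest_3 between 0.009 and 0.021 m and angle between the x axis of leg_b and the x axis of rest_3, either way round below 0.2 rad) and (x of leg_c in the frame of rest_2 between -0.015 and 0.015 m and y of leg_c in the frame of rest_2 between -0.012 and 0.012 m and z of leg_c in the frame of rest_2 between 0.009 and 0.021 m and angle between the x axis of leg_c and the x axis of rest_2, either way round below 0.2 rad) and (x of leg_d in the frame of rest_1 between -0.015 and 0.015 m and y of leg_d in the frame of rest_1 between -0.012 and 0.012 m and z of leg_d in the frame of rest_1 between 0.009 and 0.021 m and angle between the x axis of leg_d and the x axis of rest_1, either way round below 0.2 rad))) and linear speed of each of leg_a, leg_b, leg_c, leg_d below 0.02 m/s); the robot touches nothing.
It fails at once if the marking gauge is moved more than 20 mm from where it stood (distance of gauge from where it was at the start of the episode above 0.02 m).
It fails at once if the bowl is moved more than 20 mm from where it stood (distance of bowl from where it was at the start of the episode above 0.02 m).
It also fails if it takes over 117 s, if anything falls off the work surface, if the arm or the gripper's body presses on something with over 40 N, if the wrist force passes 120 N, or if a joint passes its speed limit or range.

## Working session

There is one attempt and no reset: what is moved stays moved. The work goes in short steps, Python scripts to look and compute and a tool call to move; the robot and the scene stay as the last step left them, time stands still between calls to the robot, and variables do not carry over. Pictures are saved under pics/ and viewed, about 12 in all and at most 16, crops included, and the job is handed in when it is done.

Besides the shell and the picture viewer there is one more tool, called in YAML: its name, and indented under it one key for each argument. carry_out: Moves the arm, as the interface text tells. Its arguments: {"type":"object","properties":{"plan":{"type":"string"},"fingers":{"type":"number"},"newtons":{"type":"number"}},"required":["plan"]}

```bash
mkdir -p pics
cat > h.py <<'E'
import numpy as np, cv2
from scipy.spatial.transform import Rotation as Ro
from bench import manip
def K(c,shape=(384,512)):
    f=shape[0]/2/np.tan(np.radians(c["vfov"])/2); return f
def rays(c,uv):
    f=K(c); p=(np.atleast_2d(uv).astype(float)-[c["cx"],c["cy"]])/f
    q=p.copy()
    for _ in range(20): q=p/(1+c["k1"]*(q**2).sum(1,keepdims=True))
    return np.c_[q,np.ones(len(q))]
def pose(name,st=None):
    c=manip.calibration(name)
    if name=="wrist":
        st=st or manip.read_state(); T=np.eye(4);T[:3,:3]=Ro.from_rotvec(st["tool_rot"]).as_matrix();T[:3,3]=st["tool_pos"]
        T=T@np.array(c["hand_eye"]); return c,T[:3,:3],T[:3,3]
    R=np.array(c["R"]); return c,R.T,-R.T@np.array(c["t"])
def onplane(P,uv,z):
    c,R,o=P; d=rays(c,uv)@R.T; s=(z-o[2])/d[:,2]; return o+d*s[:,None]
def cloud(P,depth):
    c,R,o=P; v,u=np.mgrid[:depth.shape[0],:depth.shape[1]]
    r=rays(c,np.c_[u.ravel(),v.ravel()])*depth.reshape(-1,1); return (r@R.T+o).reshape(*depth.shape,3)
E
python3 - <<'E'
from h import *
print(manip.read_state()); print(manip.grip_depth)
for n in ["scene","side","wrist"]:
    p=pose(n);im,d=manip.camera(n);cv2.imwrite(f"pics/{n}0.png",im);np.savez(f"{n}0.npz",im=im,d=d)
    print(n,p[2],p[1][:,2],p[0]["k1"],p[0]["vfov"])
a=[cv2.imread(f"pics/{n}0.png") for n in["scene","side"]]
E
```

```text
{'t': 0.0, 'joints': array([ 2.88109127e-01,  3.59372640e-01,  1.10568688e-02, -3.70184035e-04,
       -1.22413060e+00, -2.88078510e-01]), 'dq': array([-0.00055214,  0.00073812, -0.00024404,  0.00010833,  0.00210742,
        0.00122681]), 'tau': array([ 2.55543900e-04, -5.83324420e+01,  2.93422562e+01,  6.93659976e+00,
       -6.00149287e-03, -1.14765509e-06]), 'tool_pos': array([ 6.74501194e-01, -1.81324943e-05,  2.30368438e-01]), 'tool_rot': array([ 2.22042714e+00, -2.22063908e+00, -1.71628456e-03]), 'contact_force': array([0.28872733, 0.91004653, 0.85145484]), 'wrist_torque': array([ 0.00935809, -0.03774659,  0.05470748]), 'gripper_width': 0.08567242487420164}
0.0187
scene [-0.76799187  0.61911575  0.76460914] [ 0.78392453 -0.41908338 -0.45807363] -0.008736977252418773 48.41418256189879
side [ 0.18706332 -1.15362647  0.66591394] [ 0.20825146  0.85795951 -0.46961347] -0.04972954006091664 49.829740020919246
wrist [ 0.67553377 -0.07633624  0.37316959] [-0.00199534  0.29957033 -0.95407213] -0.056003093200238586 70.14884651885
```

View pics/scene0.png

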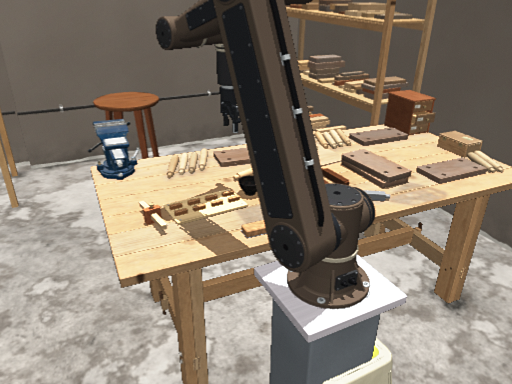

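View pics/side0.png

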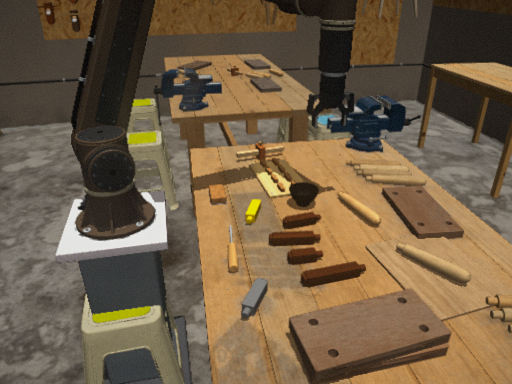

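View pics/wrist0.png

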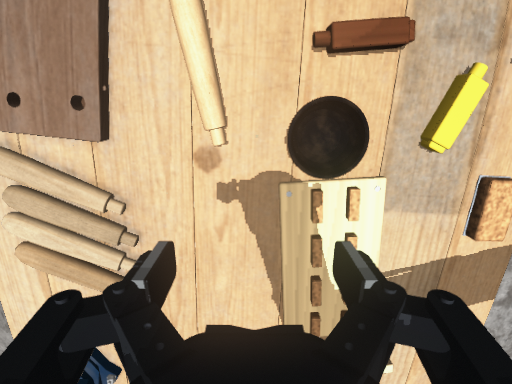

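The side view shows four red-brown legs at about (301,219), (294,238), (304,255) and (333,273). The grey (255,298) and yellow (253,211) pieces aren't meant. The black bowl (303,194) is at the near end of the rest row and the gauge (262,153) at the far end. Next I'll measure coarsely from the depth.

```bash
cat >> h.py <<'E'
def legs(P,im,zt=0.03,dmin=150):
    "dark-red-brown blobs -> full contour on top plane: centre, length, yaw"
    hsv=cv2.cvtColor(im,cv2.COLOR_BGR2HSV)
    h,s,v=cv2.split(hsv); m=(((h<11)|(h>174))&(s>110)&(v>25)&(v<170)).astype(np.uint8)
    m=cv2.morphologyEx(m,cv2.MORPH_OPEN,np.ones((3,3)))
    n,l,st,ce=cv2.connectedComponentsWithStats(m); out=[]
    for i in range(1,n):
        if st[i,4]>dmin: out.append((l==i,st[i],ce[i]))
    return out
E
python3 - <<'E'
from h import *
for n in ["side","wrist"]:
    z=np.load(n+"0.npz");P=pose(n);X=cloud(P,z["d"])
    for m,st,ce in legs(P,z["im"]):
        p=X[m&(z["d"]>0)]; p=p[(p[:,2]>0.02)&(p[:,2]<.05)]
        if len(p)<30: continue
        r=cv2.minAreaRect(p[:,:2].astype(np.float32)*1000)
        print(n,ce.round(),st[4],np.round(r[0]),np.round(r[1]),round(r[2]),p[:,2].max().round(3))
z=np.load("side0.npz");P=pose("side");X=cloud(P,z["d"])
for uv in [(303,194),(262,153),(259,175),(290,190),(205,110)]: print(uv,X[uv[1],uv[0]].round(3))
E
```

```text
wrist [406.  30.] 221 [ 500. -163.] [21. 20.] 4 0.032
(303, 194) [ 0.598 -0.018  0.02 ]
(262, 153) [0.541 0.329 0.03 ]
(259, 175) [0.492 0.171 0.013]
(290, 190) [ 0.544 -0.045  0.056]
(205, 110) [ 0.395  1.076 -0.004]
```

carry_out:
  plan: "1.5 0.5 -0.5 0;3 1 -1 0;4.5 1.5 -1.5 0;6 1.9 -1.5 0;7 1.9 -1.5 0;7 1.9 -1.5 0;7 1.9 -1.5 0"

```text
t: 1.02
tool_pos: [0.5987, -0.2802, 0.2908]
tool_rot: [2.22, -2.222, -0.001]
contact_force: [0.0, -0.1, -0.4]
gripper_width: 0.0853
```

Run:
```python
from h import *
s=manip.read_state();im,d=manip.camera("wrist");cv2.imwrite("pics/w1.png",im);np.savez("w1.npz",im=im,d=d,**{k:s[k] for k in["tool_pos","tool_rot"]})
print(s["t"],s["tool_pos"])
```

```text
1.025 [ 0.59872758 -0.28015518  0.2907835 ]
```

View pics/w1.png

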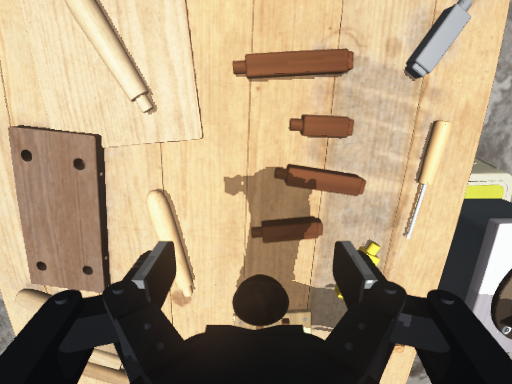

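The wrist view shows four brown legs: d (293,64), a (322,126), c (320,180) and b (287,230). Each has its tenon to the left (+x). The grey piece at (438,40) and the yellow one at (365,260) are excluded.

```bash
cat >> h.py <<'E'
def findlegs(P,im,d,zr=(0.012,0.045),zt=0.03,amin=200):
    X=cloud(P,d); h,s,v=cv2.split(cv2.cvtColor(im,cv2.COLOR_BGR2HSV))
    m=((d>0)&(X[...,2]>zr[0])&(X[...,2]<zr[1])&((h<14)|(h>170))&(s>100)).astype(np.uint8)
    m=cv2.morphologyEx(m,cv2.MORPH_OPEN,np.ones((3,3)))
    n,l,st,ce=cv2.connectedComponentsWithStats(m); out=[]
    for i in range(1,n):
        if st[i,4]<amin: continue
        p=X[l==i]
        t=p[p[:,2]>np.percentile(p[:,2],85)-0.005]
        r=cv2.minAreaRect((p[:,:2]*1000).astype(np.float32)); rt=cv2.minAreaRect((t[:,:2]*1000).astype(np.float32))
        out.append((ce[i].round(),st[i,4],np.round(r[0],1),np.round(r[1],1),round(r[2],1),np.round(rt[0],1),np.round(rt[1],1),round(rt[2],1),p[:,2].max().round(4),np.percentile(t[:,2],50).round(4)))
    return out
E
python3 - <<'E'
from h import *
z=np.load("w1.npz");P=pose("wrist",z)
for o in findlegs(P,z["im"],z["d"]): print(*o)
X=cloud(P,z["d"]); print(X[100,220],X[150,420], X[64,293],cv2.cvtColor(z["im"],cv2.COLOR_BGR2HSV)[64,293])
E
```

```text
[295.  63.] 2643 [ 545.9 -414.9] [165.8  30.4] 3.2 [ 537.2 -415.5] [147.5  30.1] 3.2 0.0334 0.0299
[323. 126.] 1147 [ 500.1 -329.8] [29.6 93.1] 87.5 [ 491.8 -329.5] [29.6 73.9] 87.5 0.0325 0.0299
[321. 180.] 1648 [ 496.3 -247.3] [ 29.2 141.2] 81.5 [ 488.4 -246.1] [ 29.  124.5] 81.4 0.0332 0.0302
[288. 230.] 1230 [ 545.5 -160.6] [116.9  29.2] 5.4 [ 542.5 -160.9] [107.   29.1] 5.3 0.0324 0.0301
[ 6.50542183e-01 -3.66304457e-01 -4.98788816e-04] [ 3.30062738e-01 -2.91677693e-01  2.85388027e-04] [ 0.54582344 -0.41293409  0.02977965] [ 11 150 139]
```

carry_out:
  plan: "-1.5 0.4 0 0;-3 0.8 0 0;-4.5 1.2 0 0;-6 1.5 0 0;-7.5 1.5 0 0;-9 1.5 0 0;-10.5 1.5 0 0;-12 1.5 0 0;-12 1.5 0 0;-12 1.5 0 0;-12 1.5 0 0"

```text
t: 2.45
tool_pos: [0.5388, 0.1994, 0.2915]
tool_rot: [-2.221, 2.222, -0.0]
contact_force: [-0.5, -0.3, 0.2]
gripper_width: 0.0856
```

Run:
```python
from h import *
s=manip.read_state();im,d=manip.camera("wrist");cv2.imwrite("pics/w2.png",im);np.savez("w2.npz",im=im,d=d,**{k:s[k] for k in["tool_pos","tool_rot"]})
print(s["t"],s["tool_pos"],s["joints"])
P=pose("wrist",s);X=cloud(P,d)
m=((X[...,2]>0.023)&(X[...,2]<0.034)&(d>0)).astype(np.uint8)
m=cv2.morphologyEx(m,cv2.MORPH_OPEN,np.ones((3,3)))
n,l,st,ce=cv2.connectedComponentsWithStats(m)
for i in range(1,n):
    if 60<st[i,4]<3000:
        p=X[l==i]; r=cv2.minAreaRect((p[:,:2]*1000).astype(np.float32)); print(ce[i].round(),st[i,4],np.round(r[0],1),np.round(r[1],1),round(r[2],1),np.median(p[:,2]).round(4))
```

```text
2.45 [0.53877467 0.19941724 0.29153939] [ 6.94927468e-01  1.59947506e-01 -1.19545091e-01  5.86011846e-05
 -1.29104205e+00 -6.95184296e-01]
[408.  63.] 2287 [322.9  63.4] [93.2 49.4] 87.9 0.026
[254.  51.] 344 [539.2  50.8] [12.7 45.9] 3.6 0.028
[218.  54.] 387 [589.1  54.2] [14.5 45.3] 4.2 0.0281
[ 9. 56.] 370 [893.5  46.2] [27.6 32.8] 68.5 0.0285
[16. 89.] 652 [893.   93.3] [30.5 58.4] 63.5 0.0295
[257. 104.] 296 [534.8 120.4] [12.7 45.9] 3.4 0.028
[223. 107.] 330 [584.3 123.8] [14.2 44.9] 3.9 0.028
[ 16. 118.] 607 [901.1 136.2] [29.1 60.2] 64.5 0.029
[ 24. 150.] 848 [900.5 183.1] [32.6 89.4] 63.9 0.0297
[260. 153.] 285 [529.7 190.8] [13.9 46.1] 3.7 0.0282
[227. 155.] 290 [579.7 193.4] [14.  45.1] 3.7 0.0282
[263. 197.] 248 [525.4 260. ] [13.9 45.6] 3.5 0.0283
[231. 199.] 256 [575.2 263.7] [14.  45.5] 3.5 0.0282
[ 14. 252.] 403 [964.1 363.2] [19.9 79.1] 23.9 0.0286
[299. 242.] 70 [463.9 337.2] [35.8  2.1] 8.7 0.0284
[219. 252.] 137 [599.5 356.8] [74.6  2.1] 8.6 0.0285
```

View pics/w2.png

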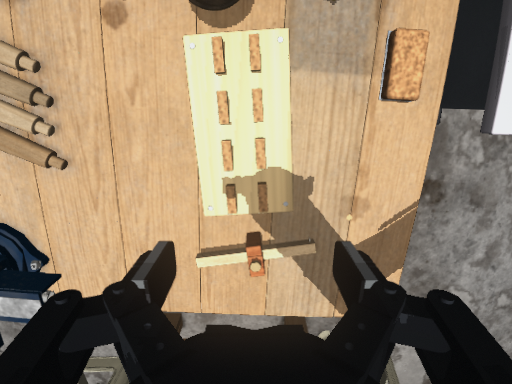

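carry_out:
  plan: "1.5 0 0 -1;3 0 0 -2;4.5 0 0 -3;6 0 0 -4;7.5 0 0 -5;9 0 0 -6;10.5 0 0 -7;12 0 0 -8;13.5 0 1 -9;15 0.05 2.5 -9.32;15.35 0.05 4 -9.32;15.35 0.05 5 -9.32;15.35 0.05 5 -9.32;15.35 0.05 5 -9.32"
  fingers: 0.7

```text
t: 4.25
tool_pos: [0.5365, -0.4146, 0.0914]
tool_rot: [-3.14, -0.086, 0.002]
contact_force: [0.0, 0.6, 1.3]
gripper_width: 0.0599
```

```bash
cat >> h.py <<'E'
def go(x,y,z,yaw,cmd=None):
    "units from the present pose to a pose (m, deg yaw of tool x)"
    s=manip.read_state(); R=Ro.from_rotvec(s["tool_rot"]).as_matrix()
    d=R.T@(np.array([x,y,z])-s["tool_pos"])/0.04; now=np.degrees(np.arctan2(R[1,0],R[0,0]))
    print("t",round(s["t"],2),"at",s["tool_pos"].round(4),"yaw",now.round(2),"w",s["gripper_width"].round(4),"| units",d.round(3),"turn",round(-((yaw-now+180)%360-180)/10,3))
E
python3 -c "
from h import *
go(.5369,-.4154,.002,3.2)"
```

```text
Traceback (most recent call last):
  File "h.py", line 47, in go
    print("t",round(s["t"],2),"at",s["tool_pos"].round(4),"yaw",now.round(2),"w",s["gripper_width"].round(4),"| units",d.round(3),"turn",round(-((yaw-now+180)%360-180)/10,3))
                                                                                 ^^^^^^^^^^^^^^^^^^^^^^^^
AttributeError: 'float' object has no attribute 'round'
```

carry_out:
  plan: "0 0.02 0.8 0;0 0.02 1.5 0;0 0.02 2 0;0 0.02 2.2 0;0 0.02 2.2 0;0 0.02 2.2 0"

```text
t: 5.0
tool_pos: [0.5382, -0.4152, 0.0052]
tool_rot: [3.139, 0.088, 0.004]
contact_force: [0.7, 0.0, 0.1]
gripper_width: 0.0597
```

carry_out:
  plan: "0 0 0 0;0 0 0 0;0 0 0 0;0 0 0 0;0 0 0 0;0 0 0 0"
  fingers: 0
  newtons: 50

```text
t: 5.75
tool_pos: [0.5376, -0.4151, 0.0042]
tool_rot: [3.14, 0.088, 0.002]
contact_force: [-0.3, 1.2, 5.2]
gripper_width: 0.0292
```

carry_out:
  plan: "0 0 -0.5 0;0 0 -1.5 0;0 0 -3 0;0 0 -3 0;0 0 -3 0"

```text
t: 6.38
tool_pos: [0.5368, -0.4146, 0.1241]
tool_rot: [-3.14, -0.087, -0.002]
contact_force: [-0.3, 0.8, -2.0]
gripper_width: 0.0292
```

```bash
sed -i 's/s\["gripper_width"\].round(4)/round(s["gripper_width"],4)/' h.py
python3 - <<'E'
from h import *
go(.5642,.0525,.12,3.8)
im,d=manip.camera("wrist");cv2.imwrite("pics/w3.png",im)
E
```

```text
t 6.38 at [ 0.5368 -0.4146  0.1241] yaw 3.18 w 0.0292 | units [  1.331 -11.621   0.105] turn -0.062
```

View pics/w3.png

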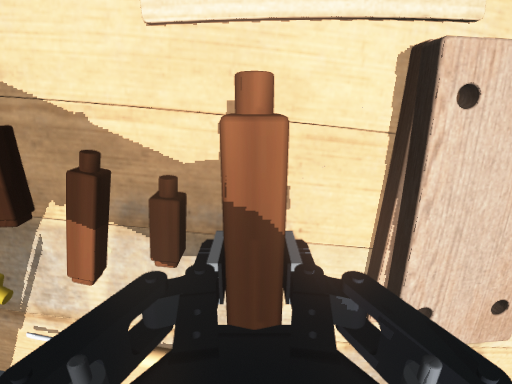

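The leg is held straight and centred between the fingers, centred near column 255.

carry_out:
  plan: "0 -1.5 0 0;0.2 -3 0 0;0.4 -4.5 0 0;0.6 -6 0 0;0.8 -7.5 0 0;1 -9 0 0;1.2 -10.5 0 0;1.33 -11.62 0 -0.06;1.33 -11.62 0 -0.06;1.33 -11.62 1 -0.06;1.33 -11.62 1.5 -0.06;1.33 -11.62 1.5 -0.06;1.33 -11.62 1.5 -0.06"

```text
t: 8.05
tool_pos: [0.5644, 0.0517, 0.0636]
tool_rot: [3.14, 0.104, -0.0]
contact_force: [-0.3, -0.7, -1.4]
gripper_width: 0.0291
```

Run:
```python
from h import *
go(.5642,.0525,.033,3.8)
```

```text
t 8.05 at [0.5644 0.0517 0.0636] yaw 3.78 w 0.0291 | units [-0.005 -0.019  0.766] turn -0.002
```

carry_out:
  plan: "0 -0.02 0.4 0;0 -0.02 0.75 0;0 -0.02 0.75 0;0 -0.02 0.75 0"

```text
t: 8.55
tool_pos: [0.5638, 0.0529, 0.0327]
tool_rot: [3.14, 0.104, -0.001]
contact_force: [-0.4, -0.2, -1.6]
gripper_width: 0.0288
```

carry_out:
  plan: "0 0 0 0;0 0 0 0;0 0 0 0;0 0 -0.8 0;0 0 -2 0;0 0 -3 0;0 0 -3 0;0 0 -3 0"
  fingers: 0.55

```text
t: 9.55
tool_pos: [0.5637, 0.053, 0.153]
tool_rot: [-3.139, -0.104, 0.0]
contact_force: [-0.6, 0.4, -0.8]
gripper_width: 0.047
```

Run:
```python
from h import *
go(.4874,-.2460,.09,-8.5)
s=manip.read_state();im,d=manip.camera("wrist");cv2.imwrite("pics/w4.png",im)
for o in findlegs(pose("wrist",s),im,d,zr=(.04,.075)): print(*o)
```

```text
t 9.55 at [0.5637 0.053  0.153 ] yaw 3.78 w 0.047 | units [-2.397  7.333  1.573] turn 1.228
[254. 175.] 4238 [572.4  53.7] [166.   28.2] 3.6 [563.6  53.1] [147.9  28.2] 3.6 0.0604 0.0581
```

View pics/w4.png

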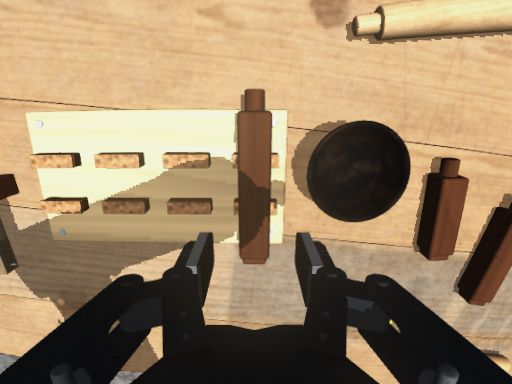

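Leg d lies well on the bowl-end rest: its square centre is within 1 mm and its top is at 58 mm. Next is c.

carry_out:
  plan: "-0.4 1.5 0 0.3;-0.9 3 0 0.6;-1.4 4.5 0 0.9;-1.9 6 0 1.1;-2.4 7.33 0 1.23;-2.4 7.33 1 1.23;-2.4 7.33 1.6 1.23;-2.4 7.33 1.6 1.23;-2.4 7.33 1.6 1.23"
  fingers: 0.7

```text
t: 10.72
tool_pos: [0.4881, -0.2459, 0.0895]
tool_rot: [3.133, -0.232, -0.001]
contact_force: [0.2, -0.3, 0.6]
gripper_width: 0.0594
```

Run:
```python
from h import *
go(.4874,-.2460,.0034,-8.5)
```

```text
t 10.72 at [ 0.4881 -0.2459  0.0895] yaw -8.47 w 0.0594 | units [-0.015  0.004  2.153] turn 0.003
```

carry_out:
  plan: "0 0 0.8 0;0 0 1.5 0;0 0 2 0;0 0 2.15 0;0 0 2.15 0;0 0 2.15 0"

```text
t: 11.48
tool_pos: [0.4887, -0.2459, 0.0045]
tool_rot: [3.133, -0.232, 0.003]
contact_force: [0.3, -0.2, -0.4]
gripper_width: 0.0599
```

carry_out:
  plan: "0 0 0 0;0 0 0 0;0 0 0 0;0 0 0 0;0 0 0 0;0 0 -0.5 0;0 0 -1.5 0;0 0 -3 0;0 0 -3 0;0 0 -3 0"
  fingers: 0

```text
t: 12.72
tool_pos: [0.4873, -0.2456, 0.1231]
tool_rot: [-3.132, 0.234, -0.0]
contact_force: [-1.0, 1.1, -2.2]
gripper_width: 0.029
```

Run:
```python
from h import *
go(.5596,.1221,.063,3.8)
```

```text
t 12.72 at [ 0.4873 -0.2456  0.1231] yaw -8.53 w 0.029 | units [ 0.425 -9.359  1.507] turn -1.233
```

carry_out:
  plan: "0 -1.5 -0.2 0;0.1 -3 -0.3 -0.3;0.2 -4.5 -0.3 -0.6;0.3 -6 -0.3 -1;0.4 -7.5 -0.3 -1.23;0.425 -9 0 -1.23;0.425 -9.36 0 -1.23;0.425 -9.36 0.8 -1.23;0.425 -9.36 1.5 -1.23;0.425 -9.36 1.5 -1.23;0.425 -9.36 1.5 -1.23"

```text
t: 14.1
tool_pos: [0.5601, 0.1215, 0.0635]
tool_rot: [3.139, 0.104, -0.001]
contact_force: [-0.1, 0.4, -0.6]
gripper_width: 0.0291
```

Run:
```python
from h import *
go(.5596,.1221,.033,3.8)
```

```text
t 14.1 at [0.5601 0.1215 0.0635] yaw 3.79 w 0.0291 | units [-0.012 -0.016  0.763] turn -0.001
```

carry_out:
  plan: "0 -0.01 0.4 0;0 -0.01 0.75 0;0 -0.01 0.75 0;0 -0.01 0.75 0"

```text
t: 14.6
tool_pos: [0.5597, 0.1222, 0.0329]
tool_rot: [3.14, 0.104, -0.001]
contact_force: [-0.1, -0.2, -1.4]
gripper_width: 0.0296
```

carry_out:
  plan: "0 0 0 0;0 0 0 0;0 0 0 0;0 0 -0.8 0;0 0 -2 0;0 0 -3 0;0 0 -3 0;0 0 -3 0"
  fingers: 0.55

```text
t: 15.6
tool_pos: [0.5595, 0.1222, 0.1531]
tool_rot: [-3.14, -0.104, 0.0]
contact_force: [-0.6, -0.6, -0.4]
gripper_width: 0.0468
```

Run:
```python
from h import *
go(.5365,-.1614,.09,5.4)
s=manip.read_state();im,d=manip.camera("wrist");cv2.imwrite("pics/w5.png",im)
for o in findlegs(pose("wrist",s),im,d,zr=(.04,.075)): print(*o)
```

```text
t 15.6 at [0.5595 0.1222 0.1531] yaw 3.79 w 0.0468 | units [-1.042  7.037  1.574] turn -0.161
[331. 172.] 4522 [576.4  54.5] [158.5  28.9] 4.1 [567.7  53.9] [141.   28.9] 4.1 0.0608 0.0581
[254. 114.] 266 [630.5 126.8] [16.8 11.4] 4.1 [630.5 126.8] [16.8 11.4] 4.1 0.0537 0.0512
[255. 154.] 1716 [592.6 124.3] [55.4 27.3] 3.1 [592.6 124.3] [55.4 27.3] 3.1 0.0603 0.0582
[ 28. 195.] 1064 [538.6 353.8] [24.1 51.4] 8.6 [539.3 349.4] [24.1 42.3] 9.4 0.0645 0.0549
[259. 239.] 516 [517.9 118.5] [39.9 24.8] 4.6 [518.2 118.2] [39.7 24.6] 3.6 0.0601 0.0581
```

carry_out:
  plan: "-0.2 1.5 0 0;-0.4 3 0 0;-0.6 4.5 0 0;-0.8 6 0 -0.16;-1.04 7.04 0 -0.16;-1.04 7.04 0.3 -0.16;-1.04 7.04 1 -0.16;-1.04 7.04 1.6 -0.16;-1.04 7.04 1.6 -0.16;-1.04 7.04 1.6 -0.16"
  fingers: 0.62

```text
t: 16.9
tool_pos: [0.5373, -0.1611, 0.0894]
tool_rot: [3.138, 0.149, -0.001]
contact_force: [-0.5, -0.8, 0.8]
gripper_width: 0.0532
```

Run:
```python
from h import *
go(.5365,-.1614,.0034,5.4)
```

```text
t 16.9 at [ 0.5373 -0.1611  0.0894] yaw 5.45 w 0.0532 | units [-0.021  0.005  2.15 ] turn 0.005
```

carry_out:
  plan: "0 0 0.8 0;0 0 1.5 0;0 0 2 0;0 0 2.15 0;0 0 2.15 0;0 0 2.15 0"

```text
t: 17.65
tool_pos: [0.5379, -0.1614, 0.0044]
tool_rot: [3.138, 0.148, 0.003]
contact_force: [-0.3, 0.1, 0.1]
gripper_width: 0.0531
```

carry_out:
  plan: "0 0 0 0;0 0 0 0;0 0 0 0;0 0 0 0;0 0 0 0;0 0 -0.5 0;0 0 -1.5 0;0 0 -3 0;0 0 -3.3 0;0 0 -3.3 0;0 0 -3.3 0"
  fingers: 0

```text
t: 19.02
tool_pos: [0.5359, -0.1613, 0.1337]
tool_rot: [-3.138, -0.147, 0.004]
contact_force: [-0.6, 0.1, -2.2]
gripper_width: 0.0292
```

Run:
```python
from h import *
go(.5547,.1921,.063,3.8)
```

```text
t 19.02 at [ 0.5359 -0.1613  0.1337] yaw 5.38 w 0.0292 | units [ 1.3   -8.752  1.77 ] turn 0.158
```

carry_out:
  plan: "0.2 -1.5 0 0;0.4 -3 0 0;0.7 -4.5 0 0;1 -6 0 0.16;1.2 -7.5 0 0.16;1.3 -8.75 0 0.16;1.3 -8.75 0.2 0.16;1.3 -8.75 1 0.16;1.3 -8.75 1.77 0.16;1.3 -8.75 1.77 0.16;1.3 -8.75 1.77 0.16"

```text
t: 20.4
tool_pos: [0.5562, 0.1914, 0.0646]
tool_rot: [3.139, 0.104, -0.001]
contact_force: [0.6, 0.0, -0.6]
gripper_width: 0.0292
```

Run:
```python
from h import *
go(.5547,.1921,.033,3.8)
```

```text
t 20.4 at [0.5562 0.1914 0.0646] yaw 3.79 w 0.0292 | units [-0.035 -0.019  0.791] turn -0.001
```

carry_out:
  plan: "-0.02 -0.01 0.4 0;-0.02 -0.01 0.77 0;-0.02 -0.01 0.77 0;-0.02 -0.01 0.77 0"

```text
t: 20.9
tool_pos: [0.5549, 0.1921, 0.0334]
tool_rot: [3.14, 0.104, -0.001]
contact_force: [-0.2, 0.5, -0.4]
gripper_width: 0.0294
```

carry_out:
  plan: "0 0 0 0;0 0 0 0;0 0 0 0;0 0 -0.8 0;0 0 -2 0;0 0 -3 0;0 0 -3 0;0 0 -3 0"
  fingers: 0.55

```text
t: 21.9
tool_pos: [0.5547, 0.1921, 0.1534]
tool_rot: [-3.14, -0.104, 0.0]
contact_force: [0.1, -0.8, -0.2]
gripper_width: 0.0472
```

Run:
```python
from h import *
go(.4911,-.3294,.09,-2.5)
```

```text
t 21.9 at [0.5547 0.1921 0.1534] yaw 3.78 w 0.0472 | units [-2.446 12.904  1.583] turn 0.628
```

carry_out:
  plan: "-0.3 1.5 0 0;-0.6 3 0 0;-0.9 4.5 0 0;-1.2 6 0 0.2;-1.5 7.5 0 0.4;-1.8 9 0 0.63;-2.1 10.5 0 0.63;-2.4 12 0 0.63;-2.45 12.9 0 0.63;-2.45 12.9 1 0.63;-2.45 12.9 1.6 0.63;-2.45 12.9 1.6 0.63;-2.45 12.9 1.6 0.63"
  fingers: 0.7

```text
t: 23.52
tool_pos: [0.4917, -0.3292, 0.0899]
tool_rot: [3.141, -0.068, -0.001]
contact_force: [-0.1, -0.4, -0.7]
gripper_width: 0.0599
```

Run:
```python
from h import *
go(.4911,-.3294,.0034,-2.5)
```

```text
t 23.52 at [ 0.4917 -0.3292  0.0899] yaw -2.47 w 0.0599 | units [-0.014  0.006  2.163] turn 0.003
```

carry_out:
  plan: "-0.01 0 0.8 0;-0.01 0 1.5 0;-0.01 0 2 0;-0.01 0 2.15 0;-0.01 0 2.15 0;-0.01 0 2.15 0"

```text
t: 24.28
tool_pos: [0.492, -0.3293, 0.0049]
tool_rot: [3.14, -0.068, 0.003]
contact_force: [-0.4, -0.1, -0.4]
gripper_width: 0.0598
```

carry_out:
  plan: "0 0 0 0;0 0 0 0;0 0 0 0;0 0 0 0;0 0 0 0;0 0 -0.5 0;0 0 -1.5 0;0 0 -3 0;0 0 -3.5 0;0 0 -3.5 0;0 0 -3.5 0"
  fingers: 0

```text
t: 25.65
tool_pos: [0.4902, -0.3287, 0.1425]
tool_rot: [-3.14, 0.069, 0.002]
contact_force: [0.9, 0.2, -1.3]
gripper_width: 0.0291
```

Run:
```python
from h import *
go(.5503,.2619,.063,3.8)
```

```text
t 25.65 at [ 0.4902 -0.3287  0.1425] yaw -2.52 w 0.0291 | units [  0.853 -14.815   1.999] turn -0.632
```

carry_out:
  plan: "0 -1.5 0 0;0.1 -3 0 0;0.2 -4.5 0 0;0.3 -6 0 0;0.4 -7.5 0 -0.2;0.5 -9 0 -0.4;0.6 -10.5 0 -0.63;0.7 -12 0 -0.63;0.85 -13.5 0 -0.63;0.85 -14.81 0 -0.63;0.85 -14.81 0.3 -0.63;0.85 -14.81 1.2 -0.63;0.85 -14.81 2 -0.63;0.85 -14.81 2 -0.63;0.85 -14.81 2 -0.63"

```text
t: 27.52
tool_pos: [0.5512, 0.2609, 0.0639]
tool_rot: [3.139, 0.104, -0.0]
contact_force: [0.3, -0.3, 0.0]
gripper_width: 0.0293
```

Run:
```python
from h import *
go(.5503,.2619,.033,3.8)
```

```text
t 27.52 at [0.5512 0.2609 0.0639] yaw 3.8 w 0.0293 | units [-0.021 -0.026  0.773] turn -0.0
```

Once released, I'll rise and back away toward the middle for a final look.

carry_out:
  plan: "-0.01 -0.02 0.4 0;-0.01 -0.02 0.76 0;-0.01 -0.02 0.76 0;-0.01 -0.02 0.76 0"

```text
t: 28.02
tool_pos: [0.5503, 0.2619, 0.0329]
tool_rot: [3.14, 0.104, -0.001]
contact_force: [0.3, -0.5, -1.7]
gripper_width: 0.0293
```

carry_out:
  plan: "0 0 0 0;0 0 0 0;0 0 0 0;0 0 -0.8 0;0 0 -2 0;0 0 -3.5 0;-1 0.5 -5 0;-2 1 -6 0;-3 1.7 -7 0;-3 1.7 -7 0;-3 1.7 -7 0;-3 1.7 -7 0"
  fingers: 0.55

```text
t: 29.52
tool_pos: [0.4353, 0.1864, 0.312]
tool_rot: [3.139, 0.104, -0.003]
contact_force: [0.1, -0.0, -0.4]
gripper_width: 0.047
```

Run:
```python
from h import *
s=manip.read_state();print(s["t"],s["tool_pos"]);im,d=manip.camera("wrist");cv2.imwrite("pics/w6.png",im)
P=pose("wrist",s)
for o in findlegs(P,im,d,zr=(.045,.075)): print(*o)
```

```text
29.525 [0.43531222 0.18642193 0.31201227]
[357.  68.] 2490 [572.4  54.9] [166.   29.3] 3.7 [570.3  54.7] [161.6  29.3] 3.7 0.061 0.0579
[307.  67.] 2052 [568.9 122.9] [140.5  28.4] 4.0 [559.6 122.3] [122.   28.4] 4.0 0.0611 0.058
[256.  67.] 1495 [568.1 193.2] [107.5  26.5] 3.9 [558.9 192.6] [89.3 26.5] 3.8 0.0604 0.058
[204.  69.] 1230 [558.4 262.7] [89.2 27.9] 4.4 [550.4 262.1] [73.2 27.9] 4.4 0.0603 0.0579
[138.  81.] 529 [537.4 357.2] [23.9 54.8] 8.2 [537.4 357.2] [23.9 54.8] 8.2 0.0689 0.055
```

View pics/w6.png

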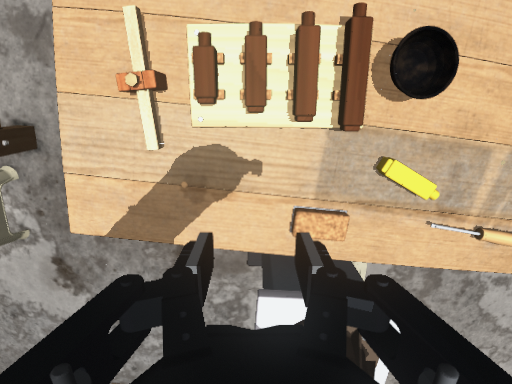

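The picture shows the four legs in order from the gauge (138,81) to the bowl (425,62): a (204,69), b (256,67), c (307,67) and d (357,68). All lie straight, flat and centred.

```bash
python3 -c "
from h import *
print(manip.sign_off())"
```

```text
the job is handed in; nothing more can be done
None
```

I laid all four legs on the rests in order of length, shortest (a) beside the gauge and longest (d) beside the bowl. I handed the job in at about 29.5 s with the arm raised clear.

- **Position:** in the last wrist view, legs a, c and d measured within about 1–2 mm of their rest centres.
- **Leg b:** its measured outline came out about 10 mm short, probably because its foot end was cut off in the colour mask. Its tenon tip was within about 1 mm of where it should be.
- **Angle and height:** all four axes were within 1° of the rests' direction, and the leg tops were at 58 mm, as expected for legs lying on the cork.
- **Gauge and bowl:** the arm never approached them closely and I saw no sign of contact. I did not measure their positions again at the end.

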